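From tracing to banding at the porcelain painter's bench

ROBOT

A 6-joint arm with a two-finger parallel gripper is mounted at the origin on the work surface. World frame = base frame: x ahead of the robot, y to its left, z up, the work surface at z = 0. Lengths are in mm, angles in rad, forces in N, time in s.
With the tool pointing down it reaches from about 275 to 750 mm from the base axis. Payload 10.2 kg.
Tool frame: the origin (TCP) lies on the front face of the gripper's body, between the roots of the fingers; the fingertips stand 73 mm ahead of it and the grasp point (between the pads) lies 54 mm ahead of it; z points along the fingers, y is the direction in which the jaws open and shut (so a half turn about z gives the same grasp; the last joint's range is limited). The gripper opens to 85 mm and grips with 20 to 120 N. Pads are 22 mm wide; open, the fingers measure 114 mm over their backs; the gripper's body (76 mm by 85 mm) begins 54 mm behind the grasp point. The pads swing forward as they close: fully open they stand 13 mm farther back than shut.
Start: joints at [1.113, 0.313, 1.498, -0, 1.331, -0.223], TCP at [122.153, 510.598, 303.894] pointing down, gripper open.
Joint ranges: [-2.94, 2.94], [-0.97, 2.17], [0.19, 2.56], [-1.23, 4.37], [0.02, 3.11], [-2.88, 2.88]. Speed limits (rad/s): [2.39, 2.39, 3.01, 3.14, 3.14, 3.14].

INTERFACE

Orientations are given as a unit quaternion [w, x, y, z].
In Python, from rig import ctrl gives the robot as it stands.
- The arm moves only by the tool move_arm, never from a script. Its argument "series" is a list of rows, each a list of 3 entries, a list of its own where there are three numbers: the shift along the tool's x, y, z in mm, then the turn about the tool's z in degrees, then the opening, from 0 (shut) to 1 (fully open). In form: [[[tx, ty, tz], yaw, grip], ...]. A call has 1 to 10 rows; each row is the pose to reach, as a shift and turn from the pose commanded when the call began, along the tool's axes at that moment; what a row does not reach only later rows make up. A row lasts 1/8 s, in which the tool goes at most 62.5 mm and 10.7 degrees, less where a joint would pass 70% of its speed; a pose out of reach is approached as far as the arm can. A call with a gripper value outside its range is refused whole. The fingers move at their own pace and stop on an object; "force" is the grip in N (left out, the last holds). Time passes only in rows, so rows that repeat a pose let the fingers close. It gives the time, the measured TCP pose, the force and the opening at its end, in the units of the state.
- ctrl.sense(): the state, without advancing time (a new reading comes with each control period).
- ctrl.capture(name): name is "side" or "top" or "wrist"; returns (picture, depth): 384x512x3 uint8, red, green, blue; 384x512 float32, mm along the optical axis (not along the pixel's ray), 0 where there is no reading.
- ctrl.camera_model(name): a dict with "fov_y" (degrees; the focal length in pixels is half the picture's height over the tangent of half this angle, whatever the lens; pixels are square), "cx", "cy" (the principal point, pixels), "rvec" (rotation vector, rad) and "tvec" (3), from world to camera coordinates, as OpenCV has them. Camera axes: x right, y down, z forward; pixel columns grow to the right and rows downward; lengths in mm; the calibration is good to about 2 mm. The wrist camera is an equidistant fisheye: a pixel r from the principal point sees the ray r / f radians off the axis. A picture is of the moment at which its call begins: read the wrist's pose just before it. camera_model takes no time and is no camera call; for the wrist camera it gives the pose at the moment of the call.
- ctrl.finish_job(): hands the job in, once; it reports no verdict.
The state is a dict: "time_s": time; "joints": joint angles; "dq": joint speeds; "tau": joint torques, N m; "eef_pos": TCP position; "ee_rot": TCP orientation; "force": force on the tool from outside, world axes, zero at the start; "wrist_torque": the same for the moment, N m; "grip_width": opening from 0.0 (shut) to 1.0 (fully open).
Only numpy, scipy, OpenCV 4.12 (cv2) and the standard library are available. Lean on these libraries where they do the work, as an engineer would, in place of code of your own. Each camera call takes 0.05 s, during which the arm holds its last target.

TASK

The tracing is done and the line painting comes next: at the painter's bench, switch the tracing light box off (flip its toggle towards the robot) and switch the banding wheel on (flip its toggle away from the robot), in either order, each snapped fully over. Leave the drying fan's switch as it is, on.

Things in the scene. Friction and masses are not known exactly. Their poses are not given: they have to be found in the camera images.
- wheel_pivot (a point): Fixed point on the hinge axis of the toggle of the banding wheel, a grey box (285 x 160 x 60 mm) with a round 150 mm platter, its top 90 mm above the table, behind the switch. It lies 60 mm above the table, at deck height, mid switch plate; z up, x from the switch to the platter (away from the robot, at most 17 degrees aside), y along the hinge. Platter edge 75 mm along +x, box edge 55 mm along -x.
- wheel_bat (a joint): Its toggle bat: 0 leans to the robot (off), 0.5 upright, 1.0 leans away along +x (on). Black rod 10 mm thick, ball end 15 mm; ball centre 55 mm from the pivot point, so 26 mm along -x or +x and 48 mm above it at rest. A spring holds either side: 2 N at the ball starts it, past upright it snaps over to a hard stop. Starts at 0.
- lightbox_pivot (a point): Fixed point on the hinge axis of the toggle of the tracing light box, a grey box (285 x 160 x 60 mm) with a square white window flush in its deck behind the switch. It lies 60 mm above the table, at deck height, mid switch plate; z up, x from the switch to the window (away from the robot, at most 17 degrees aside), y along the hinge. Deck free for 120 mm along +x, 55 mm along -x.
- lightbox_bat (a joint): Its toggle bat: 0 leans to the robot (off), 0.5 upright, 1.0 leans away along +x (on). Black rod 10 mm thick, ball end 15 mm; ball centre 55 mm from the pivot point, so 26 mm along -x or +x and 48 mm above it at rest. A spring holds either side: 2 N at the ball starts it, past upright it snaps over to a hard stop. Starts at 1.0.
- fan_bat (a joint): the like bat on the drying fan (grey box 225 x 140 mm with an upright round caged fan behind the switch, 220 mm high in all), same values: starts at 1.0 (on) and is to stay there. The three appliances stand side by side, about 0.34 m apart, in any order.

How it is judged (in metres and radians):
At the end, for the whole second after the job is handed in: The banding wheel's bat leans away from the robot (joint above 0.85), the light box's bat leans towards the robot (below 0.15) and the fan's bat still leans away (above 0.85) (value of joint each of wheel_bat, fan_bat above 0.85 rad and value of joint lightbox_bat below 0.15 rad); the robot touches nothing.
It fails at once if the drying fan's switch is flipped (value of joint fan_bat below 0.5 rad).
It also fails if it takes over 43 s, if anything falls off the work surface, if the arm or the gripper's body presses on something with over 40 N, if the wrist force passes 120 N, or if a joint passes its speed limit or range.

## Working session

There is one attempt and no reset: what is moved stays moved. The work goes in short steps, Python scripts to look and compute and a tool call to move; the robot and the scene stay as the last step left them, time stands still between calls to the robot, and variables do not carry over. Pictures are saved under pics/ and viewed, and the job is handed in when it is done.

Besides the shell and the picture viewer there is one more tool, called after ">>>" by a JSON object that holds its "method" and its "body". move_arm: Moves the arm, as the interface text tells. Its arguments: {"type":"object","properties":{"series":{"type":"array","items":{"type":"array"}},"force":{"type":"number"}},"required":["series"]}

```bash
mkdir -p pics
python3 - <<'E'
from rig import ctrl
import cv2,numpy as np
s=ctrl.sense();print(s)
for n in ["side","top"]:
    p,d=ctrl.capture(n);cv2.imwrite(f"pics/{n}0.png",p[:,:,::-1]);np.savez(f"{n}0.npz",p=p,d=d)
    print(n,ctrl.camera_model(n))
print(ctrl.camera_model("wrist"))
E
```

```text
{'time_s': 0.0, 'joints': array([ 1.11256611e+00,  3.13430471e-01,  1.49842798e+00, -1.43117581e-05,
        1.33101117e+00, -2.23428693e-01]), 'dq': array([ 0.00014269,  0.00129691, -0.00098959, -0.00035029,  0.00104328,
       -0.00041624]), 'tau': array([ 1.05928015e-03, -4.12264431e+01, -2.59746766e+01, -4.32758247e-05,
        4.14809081e-03, -9.70324834e-06]), 'eef_pos': array([122.09447534, 510.43372415, 303.34844094]), 'ee_rot': array([-2.06874378e-04,  1.17129545e-01,  9.93116439e-01, -6.04078092e-04]), 'force': array([0.36655683, 0.18233232, 0.11856635]), 'wrist_torque': array([-0.02618257, -0.00720843, -0.00456266]), 'grip_width': 0.9990050153768306}
side {'fov_y': 54.929591747969106, 'cx': 253.6564922749632, 'cy': 189.98207251711125, 'rvec': array([ 2.15224995, -0.06345079,  0.06443076]), 'tvec': array([-514.10722276,   75.83601297,  913.18235181])}
top {'fov_y': 53.46673721691751, 'cx': 255.01298343803907, 'cy': 189.6958447077872, 'rvec': array([ 2.1376298 , -2.15284513,  0.1206919 ]), 'tvec': array([  16.84643989,  522.96039495, 1056.30658637])}
{'fov_y': 65.70646984690485, 'cx': 254.63405427812415, 'cy': 189.35928600053273, 'rvec': array([-2.27182881, -1.79221537, -0.26778928]), 'tvec': array([-525.18430956,  -39.46302684,  380.57161317])}
```

View pics/side0.png

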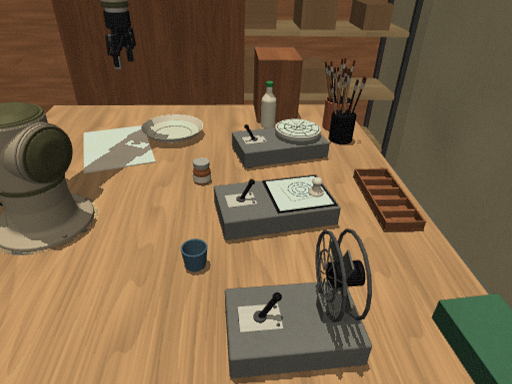

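View pics/top0.png

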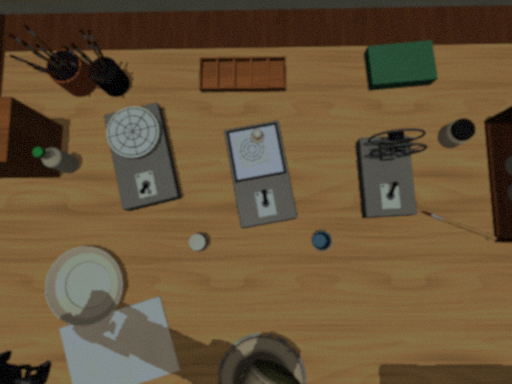

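The top view shows the wheel on the left (switch near 146,185), the light box in the middle (265,203) and the fan on the right (391,192). A small pale object stands on the light box window at about (257,135). I'll measure the switch plates and bats next.

```bash
cat > h.py <<'E'
import numpy as np,cv2
from rig import ctrl
def cam(n):
    m=ctrl.camera_model(n);R=cv2.Rodrigues(m['rvec'])[0];t=m['tvec'];f=192/np.tan(np.radians(m['fov_y']/2));return m,R,t,f
def plane(n,uv,z):
    m,R,t,f=cam(n);C=-R.T@t;d=R.T@np.array([(uv[0]-m['cx'])/f,(uv[1]-m['cy'])/f,1]);return C+d*(z-C[2])/d[2]
def cloud(n,dep):
    m,R,t,f=cam(n);v,u=np.mgrid[:384,:512];P=np.stack([(u-m['cx'])/f*dep,(v-m['cy'])/f*dep,dep],-1);W=(P-t)@R;W[dep==0]=np.nan;return W
E
python3 - <<'E'
from h import *
for n in ["top","side"]:
    D=np.load(n+"0.npz");p=D['p'];W=cloud(n,D['d'])
    rois={"top":{"wheel":(95,100,185,215),"light":(220,115,305,230),"fan":(350,120,425,225)},"side":{"wheel":(225,115,335,170),"light":(210,170,345,240),"fan":(220,225,375,380)}}[n]
    for k,(a,b,c,e) in rois.items():
        w=W[b:e,a:c];q=p[b:e,a:c].astype(int)
        deck=(abs(w[...,2]-60)<8)
        r=cv2.minAreaRect(w[deck][:,:2].astype(np.float32))
        print(n,k,"deck z",np.round(np.nanmedian(w[deck][:,2]),1),"rect",np.round(r[0]),np.round(r[1]),round(r[2],1))
        hi=(w[...,2]>82)&(w[...,2]<120)&(q.max(-1)<75)
        print('  high dark',hi.sum(),np.round(np.nanmedian(w[hi],0)) if hi.any() else '', np.round(np.nanmin(w[hi],0)) if hi.any() else '',np.round(np.nanmax(w[hi],0)) if hi.any() else '')
    for k,(a,b,c,e) in rois.items():
        cv2.imwrite(f"pics/z_{n}_{k}.png",cv2.resize(p[b:e,a:c,::-1],None,fx=4,fy=4,interpolation=cv2.INTER_CUBIC))
ims=[cv2.resize(cv2.imread(f"pics/z_{n}_{k}.png"),(260,260)) for n in ["top","side"] for k in ["wheel","light","fan"]]
cv2.imwrite("pics/m.png",np.vstack([np.hstack(ims[:3]),np.hstack(ims[3:])]))
E
```

```text
top wheel deck z 60.1 rect [624. 338.] [285. 160.] 13.6
  high dark 36 [519. 312. 110.] [509. 279.  83.] [702. 354. 120.]
top light deck z 61.6 rect [569.  -2.] [286. 160.] 10.0
  high dark 42 [504. -12. 110.] [488. -17.  85.] [515.  -7. 118.]
top fan deck z 60.9 rect [ 558. -358.] [225. 141.] 2.8
  high dark 209 [ 605. -354.   97.] [ 507. -413.   83.] [ 643. -296.  120.]
side wheel deck z 61.9 rect [659. 413.] [391. 291.] 13.0
  high dark 51 [524. 314.  95.] [508. 306.  82.] [822. 448. 115.]
side light deck z 62.9 rect [566.  -1.] [285. 164.] 9.9
  high dark 62 [501. -15. 103.] [487. -19.  83.] [513. -12. 118.]
side fan deck z 61.7 rect [ 551. -263.] [224. 331.] 2.5
  high dark 657 [ 604. -362.   93.] [ 505. -415.   82.] [ 646. -298.  120.]
```

View pics/m.png

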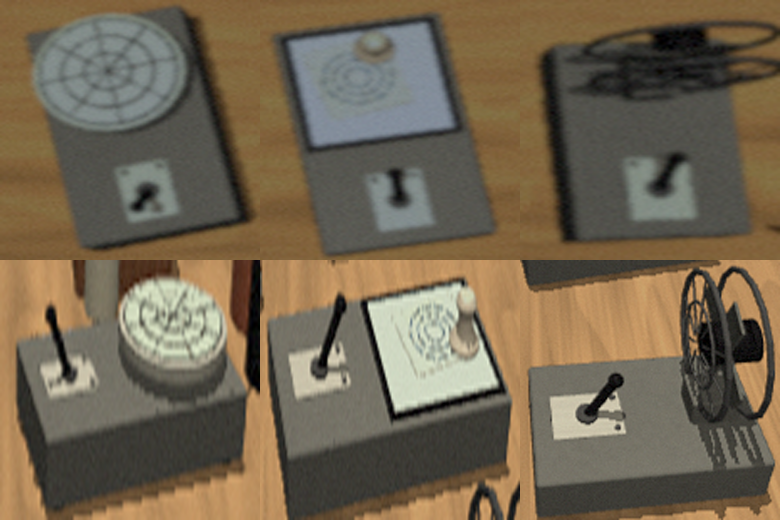

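Both views agree, and the box fits match the stated sizes:

| Box | Deck fit (mm) | Yaw | Pivot | Ball expected | Ball seen |
|---|---|---|---|---|---|
| Wheel | 285x160 | 13.6° | (539, 317) | (514, 311) | about (519, 312) |
| Light box | 286x160 | 10.0° | (483, -17) | (508, -13) | about (504, -12) |

First I'll close the gripper and move above the robot side of the wheel's bat, to (471, 301), turned to line up with its x axis.

>>> {"method": "move_arm", "body": {"series": [[[-40,-12,0],-3,0],[[-85,-27,0],-6,0],[[-130,-41,0],-9,0],[[-175,-55,0],-12,0],[[-220,-69,0],-15,0],[[-265,-83,0],-18,0],[[-310,-97,0],-21,0],[[-350,-110,0],-24,0],[[-388,-122,0],-27,0],[[-388,-122,0],-27,0]]}}

```text
time_s: 1.35
eef_pos: [472.7, 300.2, 303.1]
ee_rot: [-0.0, -0.117, 0.993, -0.0]
force: [0.2, 0.3, -0.5]
grip_width: -0.005
```

>>> {"method": "move_arm", "body": {"series": [[[0,0,40],0,0],[[0,0,80],0,0],[[0,0,115],0,0],[[0,0,140],0,0],[[0,0,140],0,0],[[0,0,140],0,0]]}}

```text
time_s: 2.1
eef_pos: [471.2, 302.1, 165.1]
ee_rot: [0.001, -0.118, 0.993, 0.0]
force: [-0.3, -0.1, 0.1]
grip_width: 0.002
```

Run:
```python
from h import *
print(ctrl.sense()['eef_pos'],ctrl.sense()['force'])
a,_=ctrl.capture("side")
cv2.imwrite("pics/s1.png",cv2.resize(a[60:260,180:380,::-1],None,fx=3,fy=3))
```

```text
[471.18831158 302.13551106 165.0649957 ] [-0.28022727 -0.05217201  0.06541349]
```

View pics/s1.png

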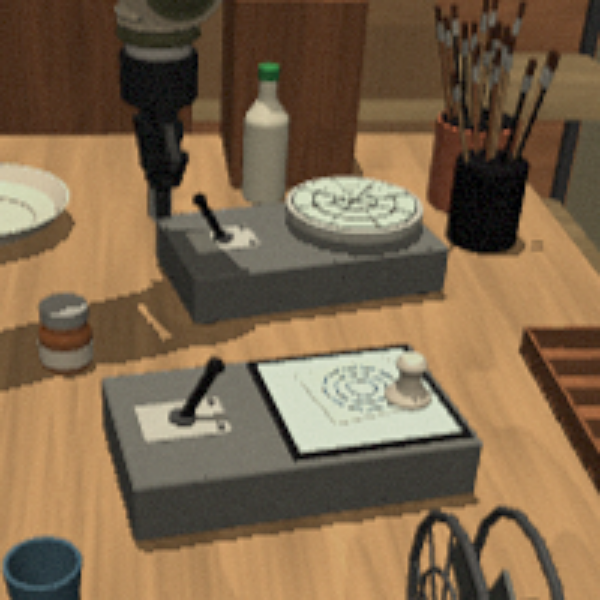

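The shut fingers hang on the robot side of the wheel's bat (fingertip at crop 160,210, ball at crop 200,200) at ball height. Now I'll push 64 mm along the wheel's x axis.

>>> {"method": "move_arm", "body": {"series": [[[-12,0,0],0,0],[[-22,0,0],0,0],[[-31,0,0],0,0],[[-40,0,0],0,0],[[-48,0,0],0,0],[[-56,0,0],0,0],[[-64,0,0],0,0],[[-64,0,0],0,0],[[-64,0,0],0,0]]}}

```text
time_s: 3.28
eef_pos: [533.2, 316.6, 163.8]
ee_rot: [-0.0, -0.118, 0.993, -0.0]
force: [-0.2, 0.4, -0.1]
grip_width: -0.004
```

Run:
```python
from h import *
a,_=ctrl.capture("side")
cv2.imwrite("pics/s2.png",cv2.resize(a[60:260,180:380,::-1],None,fx=3,fy=3))
```

```text
(no output)
```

View pics/s2.png

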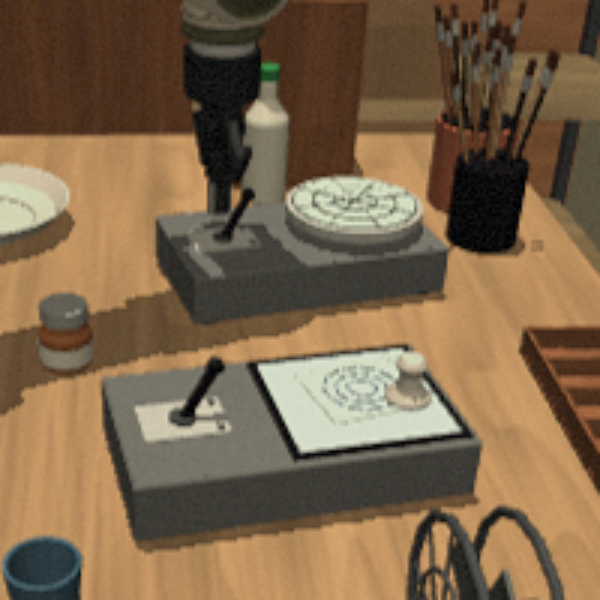

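The wheel's bat now leans away (ball at crop 248,195) and the force is zero. I'll back off and rise.

>>> {"method": "move_arm", "body": {"series": [[[15,0,0],0,0],[[30,0,-10],0,0],[[35,0,-50],0,0],[[35,0,-90],0,0],[[35,0,-110],0,0],[[35,0,-110],0,0],[[35,0,-110],0,0]]}}

```text
time_s: 4.2
eef_pos: [498.9, 308.4, 272.7]
ee_rot: [-0.001, -0.118, 0.993, -0.0]
force: [-0.3, -0.2, -0.3]
grip_width: -0.0
```

>>> {"method": "move_arm", "body": {"series": [[[4,-35,0],0,0],[[8,-75,0],1,0],[[12,-115,0],1,0],[[16,-155,0],2,0],[[20,-195,0],2,0],[[24,-235,0],3,0],[[28,-275,0],3,0],[[32,-316,0],4,0],[[32,-316,0],4,0],[[32,-316,0],4,0]]}}

```text
time_s: 5.45
eef_pos: [541.9, -5.7, 273.0]
ee_rot: [-0.001, -0.083, 0.997, 0.0]
force: [-0.3, 0.1, 0.3]
grip_width: -0.001
```

>>> {"method": "move_arm", "body": {"series": [[[0,0,35],0,0],[[0,0,70],0,0],[[0,0,95],0,0],[[0,0,110],0,0],[[0,0,110],0,0],[[0,0,110],0,0]]}}

```text
time_s: 6.2
eef_pos: [542.6, -6.0, 164.9]
ee_rot: [0.001, -0.083, 0.997, -0.0]
force: [-0.4, -0.2, 0.0]
grip_width: 0.001
```

Run:
```python
from h import *
a,_=ctrl.capture("side")
cv2.imwrite("pics/s3.png",cv2.resize(a[60:260,180:380,::-1],None,fx=3,fy=3))
```

```text
(no output)
```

View pics/s3.png

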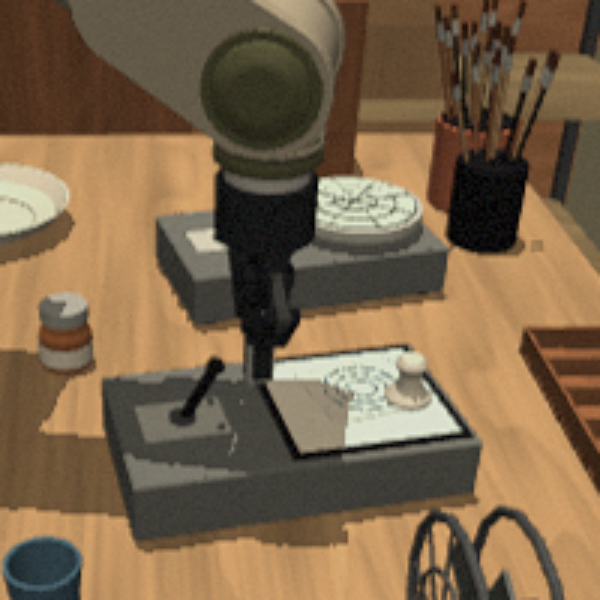

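The fingers are now behind the light box bat (tip at crop 260,375, ball at 215,367). Pulling 54 mm towards the robot.

>>> {"method": "move_arm", "body": {"series": [[[10,0,0],0,0],[[19,0,0],0,0],[[27,0,0],0,0],[[35,0,0],0,0],[[43,0,0],0,0],[[50,0,0],0,0],[[54,0,0],0,0],[[54,0,0],0,0],[[54,0,0],0,0]]}}

```text
time_s: 7.38
eef_pos: [489.1, -15.2, 163.9]
ee_rot: [0.0, -0.083, 0.997, -0.0]
force: [0.3, 0.1, 0.3]
grip_width: 0.0
```

>>> {"method": "move_arm", "body": {"series": [[[-15,0,0],0,0],[[-30,0,-10],0,0],[[-35,0,-50],0,0],[[-35,0,-90],0,0],[[-35,0,-120],0,0],[[-35,0,-120],0,0],[[-35,0,-120],0,0]]}}

```text
time_s: 8.25
eef_pos: [523.3, -9.3, 282.8]
ee_rot: [-0.001, -0.083, 0.997, 0.0]
force: [-0.0, -0.4, -1.0]
grip_width: -0.003
```

Run:
```python
from h import *
a,_=ctrl.capture("side");b,_=ctrl.capture("top")
cv2.imwrite("pics/s4.png",cv2.resize(a[90:380,180:400,::-1],None,fx=2,fy=2))
cv2.imwrite("pics/t4.png",cv2.resize(b[90:240,90:430,::-1],None,fx=2,fy=2))
```

```text
(no output)
```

View pics/s4.png

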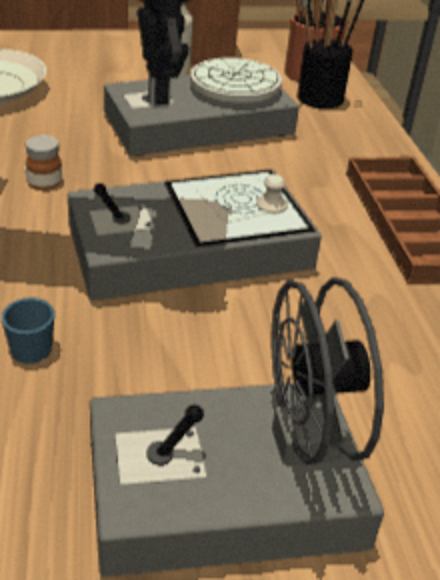

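View pics/t4.png

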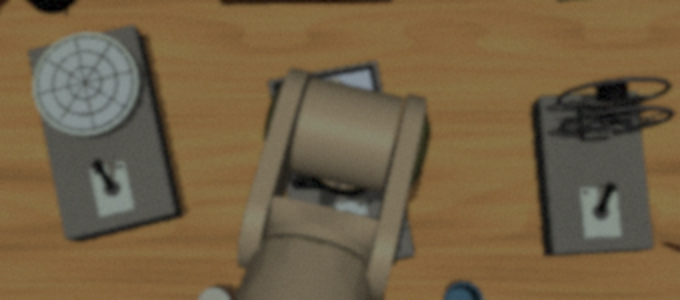

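The side view shows the light box bat leaning to the robot (ball at crop 101,190) and the fan bat leaning away (195,413). The top view shows the wheel bat leaning away (ball at crop 100,165). I'll check the ball positions numerically, then hand in.

Run:
```python
from h import *
def ch(n,P,a,lab):
    p,d=ctrl.capture(n);W=cloud(n,d);u=np.array([np.cos(a),np.sin(a)]);v=np.array([-u[1],u[0]])
    r=W[...,:2]-np.array(P);x=r@u;y=r@v
    m=(abs(x)<40)&(abs(y)<20)&(W[...,2]>98)&(W[...,2]<125)&(p.max(-1)<90)
    print(lab,n,m.sum(),np.round([np.median(x[m]),np.median(y[m]),np.median(W[...,2][m])]))
ch("top",(539,317),np.radians(13.6),"wheel")
ch("side",(483,-17),np.radians(10),"light")
c=np.array([558,-358])-np.array([57.5,0]);ch("side",c,np.radians(2.7),"fan")
s=ctrl.sense();print(s['time_s'],s['force'],s['dq'].round(3))
ctrl.finish_job()
```

```text
wheel top 31 [ 23.   0. 111.]
light side 38 [-28.  -2. 110.]
fan side 95 [ 21.  -5. 112.]
8.5 [ 0.02084999 -0.46359986  0.27965445] [-0.001 -0.006 -0.004 -0.     0.002 -0.   ]
the job is handed in; nothing more can be done
```

The light box is switched off, the banding wheel is on, and the fan's switch was never touched. I handed the job in at 8.5 s. With the fingers shut, I pushed the wheel's toggle away from the robot and pulled the light box's toggle towards it, then lifted clear.

The last depth check put each ball close to its rest position, which is 26 mm along x from the pivot to either side:

| Toggle | Ball from pivot, along x | Height (mm) | Leaning |
|---|---|---|---|
| Banding wheel | +23 mm | 111 | away (on) |
| Light box | -28 mm | 110 | towards the robot (off) |
| Fan | +21 mm | 112 | away (on) |

The fan's pivot was only estimated from its box outline, so its +21 mm is rougher. The arm was at rest about 280 mm up with no contact force, and no check failed or disagreed. The wheel's final state was measured from the top view only, because the gripper hid it from the side.

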